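Touch off a clamped padlock body and stand the setting pin in its bore

TASK

Take the red-headed setting pin out of its black stand and touch off the clamped brass padlock body with the pin's shank: against the wall facing the red mark, right by that mark, then likewise by the yellow mark, then by the blue mark, each time resting there for about half a second with a light press of about 2 to 8 newtons. Then gently lower the pin into the open bore in the top of the padlock body until it stands upright and fully home, and let go of it. Never press the pin or the fingers on the padlock body or its clamps with more than 20 newtons, and leave the small padlock, the oil bottle and the key tub where they are.

Things in the scene. Friction and masses are not known exactly. Their poses are not given: they have to be found in the camera images.
- pin: Loose upright setting pin, 90 to 145 g: round steel shank 12 mm in diameter (foot chamfered 1.5 mm), 60 mm long, under a red square head 26 x 26 mm, 32 mm tall (92 mm overall). Origin at the centre of the foot, z up to the head, x and y square to the head's flats. At the start its foot is 7 mm, its head 67 to 99 mm above the table, with about 1 mm play all round in the stand's hole.
- pin_tip (a point): Centre of the foot of the pin's shank (same as the pin's origin).
- stand: Black plastic block 70 x 70 x 45 mm, fixed to the bench, with an upright hole 14 mm wide and 38 mm deep in the middle of its top that holds the pin. Origin at the centre of its underside.
- fixture: Grey fixture plate 160 x 200 x 15 mm (x, y, z), fixed flat on the bench. Origin at the centre of its underside, z up; its top is at z = 15 mm. It carries the seat, the clamped padlock body and three flat coloured marks.
- seat: Thin black rubber pad 66 x 100 x 2 mm on the middle of the fixture plate; origin at the centre of its top, 17 mm above the bench, axes those of the fixture. It carries the clamped padlock body (see lock_nominal, bore_nominal, clamps); forces on the padlock body or its clamps count as forces on seat. All is rigid: roughly 20 N per mm pressed.
- lock_nominal (a point): Fixed point on the pad's centre, 30 mm above the pad: where the centre of the padlock body's top would be. It is a solid brass block, 50 x 84 x 30 mm (x, y, z), top 47 mm above the bench, but clamped carelessly: up to 4 mm off this point in x and in y, and turned up to 0.06 rad about its own centre. Its true place is not measured and must be felt (or seen).
- bore_nominal (a point): Where the bore's mouth would be if the padlock body lay at lock_nominal. The bore is round, 13.5 mm wide with a 1.5 mm chamfer, 20 mm deep from the top (bottom 10 mm above the pad); its axis is at x = +3, y = -10 mm from the padlock body's own true centre along the padlock body's own axes. The flat dark disc on the top is no hole.
- clamps (a point): Midway between the two steel strap clamps on the padlock body's -x side (roughly: they shift with it), level with its top. They hold it rigidly, cover the 8 mm of its top next to its -x wall and stand up to 44 mm above the pad (61 mm above the bench).
- mark_red (a point): Red dot, 12 mm wide, on the fixture plate's top, at x = +47, y = +28 mm from the pad's centre, off the padlock body's +x side wall (nominally 22 mm from it). Axes those of the fixture. To touch there, lower the foot 8 to 20 mm below the padlock body's top edge and press towards the fixture's -x, within 10 mm sideways of the dot.
- mark_yellow (a point): Yellow dot like the red one, at x = +47, y = -28 mm from the pad's centre: off the same +x side wall; press towards the fixture's -x.
- mark_blue (a point): Blue dot like the red one, at x = 0, y = +64 mm from the pad's centre: off the padlock body's +y end wall (nominally 22 mm from it); press towards the fixture's -y.
- padlock: Bystander: small brass padlock standing with its shackle up, 45 x 22 x 70 mm, loose. Origin at the centre of its underside.
- oiler: Bystander: small yellow oil bottle with a red cap, 40 mm wide, 85 mm tall, loose. Origin at the centre of its underside.
- tub: Bystander: open orange tub of keys, 90 x 90 x 35 mm, loose. Origin at the centre of its underside.

How it is judged:
On the way, in this order (a step that is already met when the one before it is completed fails the run):
1. the pin rests lightly (1 to 12 N) against the side wall by the red mark, foot below the top edge (contact force between pin and seat between 1 and 12 N and x of pin_tip in the frame of mark_red between -0.027 and -0.004 m and y of pin_tip in the frame of mark_red between -0.01 and 0.01 m and z of pin_tip in the frame of seat below 0.026 m), for 0.3 s.
2. the pin rests lightly (1 to 12 N) against the side wall by the yellow mark, foot below the top edge (contact force between pin and seat between 1 and 12 N and x of pin_tip in the frame of mark_yellow between -0.027 and -0.004 m and y of pin_tip in the frame of mark_yellow between -0.01 and 0.01 m and z of pin_tip in the frame of seat below 0.026 m), for 0.3 s.
3. the pin rests lightly (1 to 12 N) against the end wall by the blue mark, foot below the top edge (contact force between pin and seat between 1 and 12 N and y of pin_tip in the frame of mark_blue between -0.027 and -0.004 m and x of pin_tip in the frame of mark_blue between -0.01 and 0.01 m and z of pin_tip in the frame of seat below 0.026 m), for 0.3 s.
At the end, for the whole second after the job is handed in: The pin stands released and at rest in the padlock body's bore, its foot within 2.5 mm of the bore's bottom, upright within 0.15 rad (z of pin_tip in the frame of seat below 0.0125 m and x of pin_tip in the frame of seat between -0.009 and 0.015 m and y of pin_tip in the frame of seat between -0.022 and 0.002 m and angle between pin's own z axis and vertical below 0.15 rad and linear speed of pin below 0.02 m/s and contact force between the fingers and pin below 0.1 N); the robot touches nothing.
It fails at once if the pin presses on the padlock body with more than 20 N (contact force between pin and seat above 20 N).
It fails at once if the fingers press on the padlock body with more than 20 N (contact force between the fingers and seat above 20 N).
It fails at once if the small padlock is moved by more than 15 mm (distance of padlock from where it was at the start of the episode above 0.015 m).
It fails at once if the oil bottle is moved by more than 15 mm (distance of oiler from where it was at the start of the episode above 0.015 m).
It fails at once if the key tub is moved by more than 15 mm (distance of tub from where it was at the start of the episode above 0.015 m).
It also fails if it takes over 64 s, if anything falls off the work surface, if the arm or the gripper's body presses on something with over 40 N, if the wrist force passes 120 N, or if a joint passes its speed limit or range.

ROBOT

A 6-joint arm with a two-finger parallel gripper is mounted at the origin on the work surface. World frame = base frame: x ahead of the robot, y to its left, z up, the work surface at z = 0. Lengths are in m, angles in rad, forces in N, time in s.
With the tool pointing down it reaches from about 0.375 to 0.9 m from the base axis. Payload 3.1 kg.
Tool frame: the origin (TCP) lies on the centre line of the jaws, within the pads' length; the fingertips stand 8 mm ahead of it and the grasp point (between the pads) lies 11 mm behind it; z points along the fingers, y is the line along which they close (so a half turn about z gives the same grasp; the last joint's range is limited). The gripper opens to 85 mm and grips with 20 to 120 N. Pads are 22 mm wide; open, the fingers measure 114 mm over their backs; the gripper's body (76 mm by 85 mm) begins 54 mm behind the grasp point. The pads swing forward as they close: fully open they stand 13 mm farther back than shut.
Start: joints at [-1.48, 0.527, 1.433, -0, 1.181, -0.178], TCP at [0.166, -0.603, 0.239] pointing down, gripper open.
Joint ranges: [-3.08, 3.08], [-0.75, 2.2], [0.22, 2.44], [-1.43, 4.57], [0, 2.65], [-2.85, 2.85]. Speed limits (rad/s): [2.79, 2.79, 3.14, 3.14, 3.14, 3.14].

INTERFACE

Orientations are given as a unit quaternion [x, y, z, w].
In Python, from station import * gives the robot as it stands.
- The arm moves only by the tool play_rows, never from a script. Its argument "rows" is a list of rows, each a list of 3 entries, a list of its own where there are three numbers: the turn, a rotation vector about the tool's x, y, z in degrees, then the shift along the tool's x, y, z in mm, then the closure, from 0 (fully open) to 1 (shut). In form: [[[ax, ay, az], [dx, dy, dz], jaw], ...]. A call has 1 to 12 rows; each row shifts and turns the commanded pose from where the row before left it, along the tool's axes as they then stand; what a row does not reach is not made up. A row lasts 1/12 s, in which the tool goes at most 41.7 mm and 7.16 degrees, less where a joint would pass 70% of its speed; a pose out of reach is approached as far as the arm can. A call with a gripper value outside its range is refused whole. The fingers move at their own pace and stop on an object; "grip_force" is the grip in N (left out, the last holds). Time passes only in rows, so rows that do not move let the fingers close. It gives the time, the measured TCP pose, the force, the opening and the grip force at its end, in the units of the state.
- sense(): the state, without advancing time (a new reading comes with each control period).
- snapshot(name): name is "scene" or "top"; returns (picture, depth): 400x640x3 uint8, red, green, blue; 400x640 float32, m along the optical axis (not along the pixel's ray), 0 where there is no reading.
- get_calibration(name): a dict with "vfov" (degrees; the focal length in pixels is half the picture's height over the tangent of half this angle, whatever the lens; pixels are square), "cx", "cy" (the principal point, pixels), "k1" (the pictures are not rectified: a ray, as slopes to the right and down, at radius r is drawn at 1 + k1 r^2 times it, then the intrinsics apply), "xyz" and "attitude" of the camera in the world. Camera axes: x right, y down, z forward; pixel columns grow to the right and rows downward; lengths in m; the calibration is good to about 2 mm. A picture is of the moment at which its call begins. get_calibration takes no time and is no camera call.
- sign_off(): hands the job in; it is judged then, once.
The state is a dict: "t": time; "q": joint angles; "qd": joint speeds; "tau": joint torques, N m; "tcp_pos": TCP position; "tool_rot": TCP orientation; "force": force on the tool from outside, world axes, zero at the start; "ft_torque": the same for the moment, N m; "finger_gap": opening from 0.0 (shut) to 1.0 (fully open); "gripper_force": force on a finger pad.
Only numpy, scipy, OpenCV 4.12 (cv2) and the standard library are available. Lean on these libraries where they do the work, as an engineer would, in place of code of your own. Each camera call takes 0.05 s, during which the arm holds its last target. There are 200 camera calls.

## Working session

There is one attempt and no reset: what is moved stays moved. The work goes in short steps, Python scripts to look and compute and a tool call to move; the robot and the scene stay as the last step left them, time stands still between calls to the robot, and variables do not carry over. Pictures are saved under pics/ and viewed, at most 10 in all, crops included, and the job is handed in when it is done.

Besides the shell and the picture viewer there is one more tool, called by a JSON object that holds its "method" and its "body". play_rows: Moves the arm, as the interface text tells. Its arguments: {"type":"object","properties":{"rows":{"type":"array","items":{"type":"array"}},"grip_force":{"type":"number"}},"required":["rows"]}

```bash
mkdir -p pics; ls; cat > h.py <<'E'
from station import *
import numpy as np, cv2
from scipy.spatial.transform import Rotation as R
def cam(n):
    c=get_calibration(n); f=200/np.tan(np.radians(c['vfov'])/2); return c,f
def world(n,dep):
    c,f=cam(n); h,w=dep.shape
    u,v=np.meshgrid(np.arange(w),np.arange(h))
    K=np.array([[f,0,c['cx']],[0,f,c['cy']],[0,0,1.]])
    pts=np.stack([u,v],-1).reshape(-1,1,2).astype(np.float64)
    s=cv2.undistortPoints(pts,K,np.array([c['k1'],0,0,0.])).reshape(h,w,2)
    a=np.array(c['attitude'])
    A=R.from_quat(a) if a.size==4 else R.from_matrix(a)
    P=np.dstack([s*dep[...,None],dep])
    return P@A.as_matrix().T+np.array(c['xyz'])
E
python3 - <<'E'
from h import *
for n in ('top','scene'):
    p,d=snapshot(n); cv2.imwrite(f'pics/{n}0.png',p[...,::-1]); np.save(f'{n}0.npy',d)
    print(n,get_calibration(n),(d>0).mean())
print(sense())
E
```

```text
pics
top {'vfov': 47.25117763749207, 'cx': 323.5714651169245, 'cy': 194.21274569894797, 'k1': -0.02146125508314443, 'xyz': array([0.4209851 , 0.01698399, 1.18645293]), 'attitude': array([-0.6990407 ,  0.71106839, -0.05362584,  0.05336781])} 0.9958671875
scene {'vfov': 46.01248086947661, 'cx': 325.92626608510903, 'cy': 209.64597413568944, 'k1': -0.05322383034675915, 'xyz': array([ 1.28832481, -0.69862499,  0.73333121]), 'attitude': array([ 0.81782239,  0.32354761, -0.17555792, -0.442338  ])} 0.9959140625
{'t': 0.1, 'q': array([-1.48051363e+00,  5.28377764e-01,  1.43377965e+00, -2.22106051e-05,
        1.18141925e+00, -1.78473263e-01]), 'qd': array([ 0.00145483, -0.00330097, -0.00319738, -0.00062437, -0.00098962,
       -0.00139155]), 'tau': array([ 1.08787028e-04, -4.43303311e+01, -1.78585786e+01, -1.60500485e-04,
        3.86907341e-03,  5.98766221e-06]), 'tcp_pos': array([ 0.16593802, -0.60190859,  0.23842692]), 'tool_rot': array([ 9.90983804e-01,  1.33978046e-01,  3.34686476e-05, -9.91491928e-04]), 'force': array([ 0.70108003,  0.41884994, -0.10771239]), 'ft_torque': array([ 0.01639174, -0.0198592 , -0.02603807]), 'gripper_force': 0.0, 'finger_gap': 1.0001246739824818}
```

View pics/top0.png

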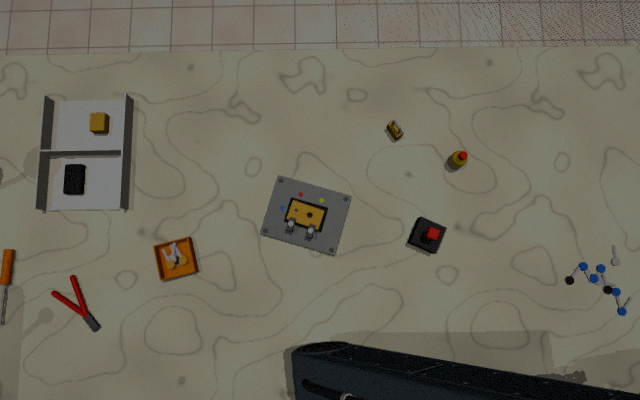

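View pics/scene0.png

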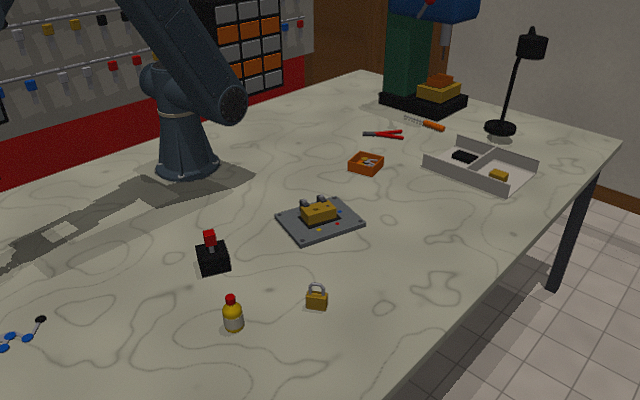

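The top view shows the plate centred near (306,215), with red mark (300,194), yellow (321,200) and blue (282,208). The pin head is at (433,234) on the stand, the oil bottle at (458,160), the padlock at (395,130) and the tub at (176,258). Next I measure these.

```bash
python3 - <<'E'
from h import *
for n in ('top','scene'):
    p=cv2.imread(f'pics/{n}0.png'); d=np.load(f'{n}0.npy'); W=world(n,d)
    hsv=cv2.cvtColor(p,cv2.COLOR_BGR2HSV); H,S,V=[hsv[...,i].astype(int) for i in range(3)]
    v,u=np.mgrid[:400,:640]
    def box(a): return (u>=a[0])&(u<=a[1])&(v>=a[2])&(v<=a[3])
    b=dict(top=dict(fix=(250,360,165,265),st=(400,455,205,262),oil=(440,475,140,175),pad=(378,410,112,146),tub=(148,205,230,285)),
      scene=dict(fix=(265,375,185,250),st=(185,240,220,280),oil=(215,250,285,340),pad=(300,335,275,315),tub=(340,390,145,180)))[n]
    print(n,'table z',np.median(W[...,2][(S<70)&box((200,500,270,320))]))
    def st(nm,m):
        q=W[m]; 
        if len(q)<2: print(nm,len(q)); return
        r=cv2.minAreaRect((q[:,:2]*1000).astype(np.float32)); print(nm,len(q),'med',np.median(q,0).round(4),'rect',[np.round(x,1) for x in r],'zmax',q[:,2].max().round(4))
    z=W[...,2]; f=box(b['fix']); s=box(b['st'])
    st('plate',f&(z>.010)&(z<.019))
    st('locktop',f&(z>.042)&(z<.051)&(H>15)&(H<35)&(S>100))
    red=((H<8)|(H>172))&(S>120)&(V>60)
    st('red',f&red); st('yel',f&(H>22)&(H<35)&(S>150)&(z<.025)); st('blue',f&(H>100)&(H<130)&(S>110))
    st('head',s&red&(z>.09)); st('headall',s&red); st('stand',s&(z>.040)&(z<.050)&~red)
    for k in('oil','pad','tub'): st(k,box(b[k])&(z>.015))
E
```

```text
top table z 0.0008518234696908156
plate 3530 med [0.55   0.063  0.0156] rect [array([547.6,  62.9]), array([200.5, 160.3]), np.float64(72.7)] zmax 0.019
locktop 546 med [0.5449 0.0627 0.0477] rect [array([543.9,  62.5]), array([83.9, 50.3]), np.float64(69.9)] zmax 0.051
red 17 med [0.6019 0.076  0.0155] rect [array([602.1,  75.5]), array([10.8,  9.1]), np.float64(42.2)] zmax 0.0188
yel 21 med [0.5818 0.022  0.0169] rect [array([566.7,  40.8]), array([103.8,  59.9]), np.float64(47.1)] zmax 0.0207
blue 17 med [0.5682 0.123  0.016 ] rect [array([567.1,  79. ]), array([ 8.7, 98.2]), np.float64(0.1)] zmax 0.0188
head 116 med [ 0.489  -0.2434  0.0999] rect [array([ 464.2, -119.4]), array([ 30.6, 284.6]), np.float64(11.4)] zmax 1.1865
headall 120 med [ 0.4891 -0.2436  0.0999] rect [array([ 465.3, -125.2]), array([ 30.6, 296.3]), np.float64(11.4)] zmax 1.1865
stand 628 med [ 0.4848 -0.2376  0.0459] rect [array([ 488.6, -243.7]), array([71. , 70.9]), np.float64(65.7)] zmax 0.05
oil 279 med [ 0.6759 -0.325   0.0584] rect [array([ 548.6, -169.8]), array([ 39.7, 450.7]), np.float64(39.4)] zmax 1
[... 891 characters left out ...]
0.0989] rect [array([ 491. , -245.4]), array([24.9, 31.1]), np.float64(67.4)] zmax 0.1017
headall 187 med [ 0.4991 -0.2486  0.0909] rect [array([ 491.1, -245.6]), array([24.9, 31.3]), np.float64(66.3)] zmax 0.1017
stand 526 med [ 0.4971 -0.2505  0.0447] rect [array([ 492.5, -245.7]), array([70.7, 77.4]), np.float64(64.9)] zmax 0.0497
oil 577 med [ 0.6939 -0.3399  0.0519] rect [array([ 976.9, -520.7]), array([ 40.8, 716.5]), np.float64(57.4)] zmax 0.7333
pad 393 med [ 0.7708 -0.1804  0.0367] rect [array([1014.3, -440. ]), array([ 45. , 752.3]), np.float64(43.2)] zmax 0.7333
tub 485 med [0.4431 0.392  0.0255] rect [array([ 824.1, -147.1]), array([ 115.5, 1437.2]), np.float64(35.5)] zmax 0.7333
```

```bash
cat >> h.py <<'E'
def go(x,y,z,yaw):
    """total turn (deg) and shift in the CURRENT tool frame (mm) to TCP x,y,z with tool x at yaw, tool down"""
    s=sense(); T=R.from_quat(s['tool_rot']); G=R.from_euler('z',yaw,degrees=True)*R.from_euler('x',180,degrees=True)
    print('tcp',s['tcp_pos'].round(4),'turn',np.degrees((T.inv()*G).as_rotvec()).round(2),'shift(cur)',(T.inv().apply(np.array([x,y,z])-s['tcp_pos'])*1000).round(1),
     'shift(goal)',(G.inv().apply(np.array([x,y,z])-s['tcp_pos'])*1000).round(1))
E
python3 - <<'E'
from h import *
for n,bx in (('top',(400,455,205,262)),('scene',(185,240,220,280))):
    p=cv2.imread(f'pics/{n}0.png'); W=world(n,np.load(f'{n}0.npy')); z=W[...,2]
    v,u=np.mgrid[:400,:640]; m=(u>bx[0])&(u<bx[1])&(v>bx[2])&(v<bx[3])&(z>.095)&(z<.105)
    q=W[m]; print(n,len(q),np.median(q,0),q.mean(0),cv2.minAreaRect((q[:,:2]*1000).astype(np.float32)))
go(.489,-.2435,.2,66)
E
```

```text
top 124 [ 0.48895743 -0.24330362  0.09985054] [ 0.48835647 -0.24318186  0.09981278] ((488.3521423339844, -243.69300842285156), (26.27699851989746, 26.04959487915039), 65.56597900390625)
scene 89 [ 0.49398467 -0.2460288   0.09893537] [ 0.49313549 -0.24627709  0.09853242] ((491.0139465332031, -245.27659606933594), (25.908815383911133, 31.064834594726562), 67.8378677368164)
tcp [ 0.1659 -0.6019  0.2384] turn [ -0.1   -0.07 -50.6 ] shift(cur) [ 406.6 -259.7   39.1] shift(goal) [458.8 149.4  38.4]
```

{"method": "play_rows", "body": {"rows": [[[0,0,0],[34,-21.6,3],0.3],[[0,0,0],[34,-21.6,3],0.3],[[0,0,0],[34,-21.6,3],0.3],[[0,0,0],[34,-21.6,3],0.3],[[0,0,0],[34,-21.6,3],0.3],[[0,0,0],[34,-21.6,3],0.3],[[0,0,0],[34,-21.6,3],0.3],[[0,0,0],[34,-21.6,3],0.3],[[0,0,0],[34,-21.6,3],0.3],[[0,0,0],[34,-21.6,3],0.3],[[0,0,0],[34,-21.6,3],0.3],[[0,0,0],[34,-21.6,3],0.3]]}}

```text
t: 1.1
tcp_pos: [0.4913, -0.2424, 0.2029]
tool_rot: [0.991, 0.134, -0.0, -0.0]
force: [0.4, -1.1, 0.5]
finger_gap: 0.704
gripper_force: 0.0
```

{"method": "play_rows", "body": {"rows": [[[0,0,-7],[0,0,0],0.3],[[0,0,-7],[0,0,0],0.3],[[0,0,-7],[0,0,0],0.3],[[0,0,-7],[0,0,0],0.3],[[0,0,-7],[0,0,0],0.3],[[0,0,-7],[0,0,0],0.3],[[0,0,-7],[0,0,0],0.3],[[0,0,-1.2],[0,0,0],0.3],[[0,0,0],[0,0,0],0.3]]}}

```text
t: 1.85
tcp_pos: [0.4903, -0.2441, 0.203]
tool_rot: [0.841, 0.541, -0.0, -0.0]
force: [-0.2, 0.3, 0.6]
finger_gap: 0.699
gripper_force: 0.0
```

```bash
python3 - <<'E'
from h import *
go(.4895,-.2443,.2,65.6); s=sense(); print(s['finger_gap'],s['force'])
p,d=snapshot('scene'); cv2.imwrite('pics/s1.png',cv2.resize(p[150:310,140:300,::-1],None,fx=4,fy=4)[:600])
E
```

```text
tcp [ 0.4903 -0.2441  0.203 ] turn [-0.04 -0.01 -0.11] shift(cur) [-0.5 -0.7  3. ] shift(goal) [-0.5 -0.7  3. ]
0.6987813064606572 [-0.15494642  0.32172615  0.61018856]
```

View pics/s1.png

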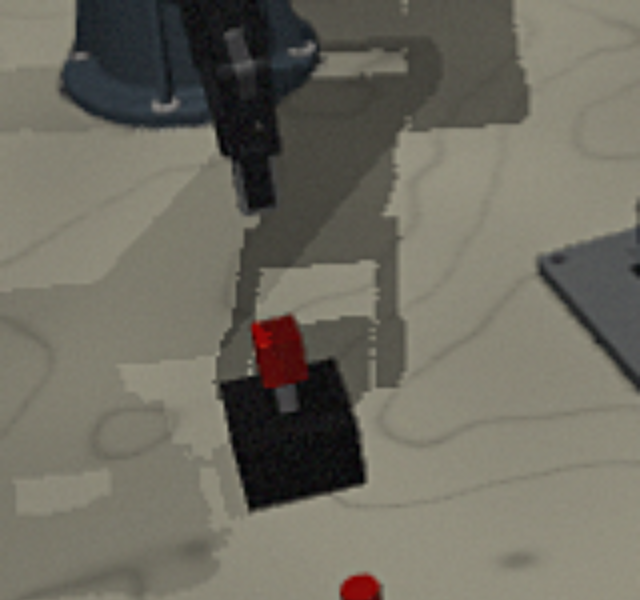

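The crop shows the fingers edge-on, above and in line with the red head at about (280,350). Next I descend.

{"method": "play_rows", "body": {"rows": [[[0,0,0],[-0.5,-0.7,20],0.3],[[0,0,0],[0,0,20],0.3],[[0,0,0],[0,0,20],0.3],[[0,0,0],[0,0,20],0.3],[[0,0,0],[0,0,20],0.3],[[0,0,0],[0,0,15],0.3],[[0,0,0],[0,0,10],0.3],[[0,0,0],[0,0,8],0.3],[[0,0,0],[0,0,0],0.3],[[0,0,0],[0,0,0],0.3]]}}

```text
t: 2.73
tcp_pos: [0.4898, -0.2446, 0.0704]
tool_rot: [0.841, 0.541, 0.0, 0.0]
force: [-0.0, -0.8, 0.2]
finger_gap: 0.696
gripper_force: 0.0
```

{"method": "play_rows", "body": {"rows": [[[0,0,0],[0,0,0],0.6],[[0,0,0],[0,0,0],0.65],[[0,0,0],[0,0,0],0.7],[[0,0,0],[0,0,0],0.75],[[0,0,0],[0,0,0],0.8],[[0,0,0],[0,0,0],0.85],[[0,0,0],[0,0,0],1.0],[[0,0,0],[0,0,0],1.0],[[0,0,0],[0,0,0],1.0],[[0,0,0],[0,0,0],1.0]], "grip_force": 30}}

```text
t: 3.57
tcp_pos: [0.4898, -0.2446, 0.0712]
tool_rot: [0.841, 0.542, 0.0, 0.0]
force: [-1.8, 0.2, 6.3]
finger_gap: 0.3
gripper_force: 30.0
```

{"method": "play_rows", "body": {"rows": [[[0,0,0],[0,0,0],1.0],[[0,0,0],[0,0,0],1.0],[[0,0,0],[0,0,0],1.0],[[0,0,0],[0,0,-4],1.0],[[0,0,0],[0,0,-8],1.0],[[0,0,0],[0,0,-12],1.0],[[0,0,0],[0,0,-14],1.0],[[0,0,0],[0,0,-14],1.0],[[0,0,0],[0,0,-14],1.0],[[0,0,0],[0,0,-10],1.0],[[0,0,0],[0,0,-4],1.0],[[0,0,0],[0,0,0],1.0]], "grip_force": 100}}

```text
t: 4.57
tcp_pos: [0.4902, -0.2448, 0.1514]
tool_rot: [0.841, 0.542, 0.0, 0.001]
force: [0.1, 0.4, -1.6]
finger_gap: 0.293
gripper_force: 98.0
```

```bash
python3 - <<'E'
from h import *
a=np.radians(-17.3); F=np.array([.5474,.0622]); Rf=np.array([[np.cos(a),-np.sin(a)],[np.sin(a),np.cos(a)]])
for nm,p in dict(red=(47,28),yel=(47,-28),blue=(0,64)).items(): print(nm,F+Rf@np.array(p)/1000)
x,y=F+Rf@np.array([.047,.028]); go(x,y,.15,72.7); s=sense(); print(s['finger_gap'],s['gripper_force'],s['force'])
p,d=snapshot('scene'); np.save('s2.npy',d); cv2.imwrite('pics/s2.png',cv2.resize(p[130:280,140:300,::-1],None,fx=4,fy=4))
E
```

```text
red [0.60060025 0.07495668]
yel [0.58394726 0.02149008]
blue [0.56643199 0.12330469]
tcp [ 0.4902 -0.2448  0.1514] turn [ 0.13  0.04 -7.1 ] shift(cur) [336.8 -31.6   1.2] shift(goal) [338.2  10.3   1.4]
0.2931637371490147 97.98420310020447 [ 0.13492292  0.37840985 -1.56664665]
```

View pics/s2.png

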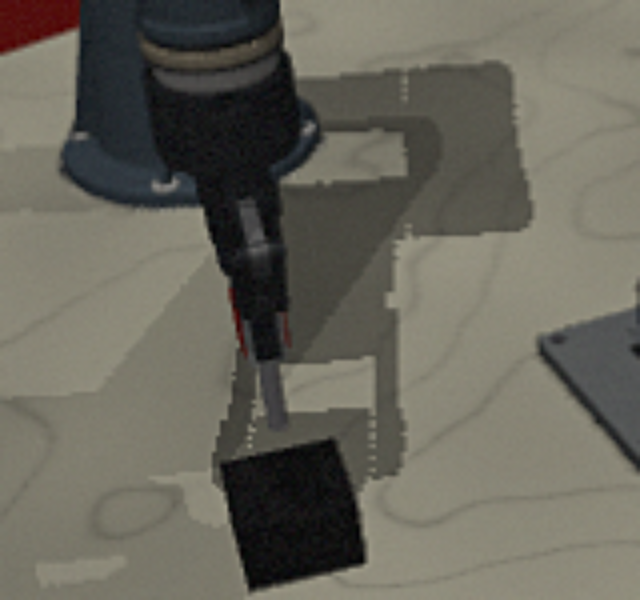

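The pin is lifted and hangs upright in the jaws, with its foot near crop (276,427), clear of the stand. Next I go above the red mark.

{"method": "play_rows", "body": {"rows": [[[0,0,-7.1],[0,0,0],1.0],[[0,0,0],[15,0.5,0],1.0],[[0,0,0],[34,1,0],1.0],[[0,0,0],[36,1,0],1.0],[[0,0,0],[36,1,0],1.0],[[0,0,0],[36,1,0],1.0],[[0,0,0],[36,1,0],1.0],[[0,0,0],[36,1,0],1.0],[[0,0,0],[36,1,0],1.0],[[0,0,0],[36,1,0],1.0],[[0,0,0],[25,1,0],1.0],[[0,0,0],[12,0.8,0],1.0]]}}

```text
t: 5.62
tcp_pos: [0.6, 0.0787, 0.1491]
tool_rot: [0.804, 0.594, -0.0, -0.001]
force: [0.0, 0.4, -1.0]
finger_gap: 0.289
gripper_force: 98.0
```

```bash
python3 - <<'E'
from h import *
go(.6006,.0750,.0975,72.7); print(sense()['force'])
p,d=snapshot('scene'); np.save('s3.npy',d); cv2.imwrite('pics/s3.png',cv2.resize(p[110:260,250:410,::-1],None,fx=4,fy=4)); cv2.imwrite('s3full.png',p[...,::-1])
E
```

```text
tcp [0.6    0.0787 0.1491] turn [-0.09 -0.03  0.18] shift(cur) [-3.4  1.7 51.6] shift(goal) [-3.3  1.7 51.6]
[ 0.00350334  0.3647944  -1.02541652]
```

View pics/s3.png

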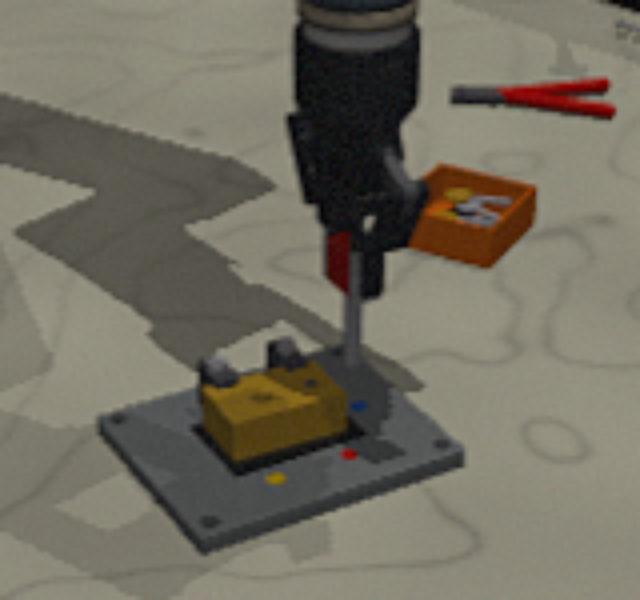

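The crop shows the pin vertical, with its foot near (352,365), high above the red mark (349,455). The lock and clamps sit to its left. Next I check the pin's offset from the TCP using depth.

```bash
python3 - <<'E'
from h import *
W=world('scene',np.load('s3.npy')); s=sense(); t=s['tcp_pos']
m=(np.linalg.norm(W[...,:2]-t[:2],axis=-1)<.03)&(W[...,2]>.07)&(W[...,2]<.125)
q=W[m]; G=R.from_euler('z',-17.3,degrees=True)  # fixture axes
l=G.inv().apply(q-t)*1000
for z0 in range(-80,-24,6):
    k=l[(l[:,2]>=z0)&(l[:,2]<z0+6)]
    if len(k): print(z0,len(k),k.mean(0).round(1),k.min(0).round(1),k.max(0).round(1))
E
```

```text
-68 3 [  4.   -2.7 -63.2] [  2.8  -5.1 -64. ] [  6.4   1.1 -62.5]
-62 9 [  3.7  -3.9 -58.2] [  1.9  -8.2 -61.1] [  7.    0.5 -56.1]
-56 6 [  3.9  -5.3 -52.3] [  1.9  -8.5 -54.7] [  7.4  -0.1 -50.6]
-50 8 [  4.5  -4.7 -46.7] [  2.   -8.9 -49.2] [  5.8  -0.4 -44.1]
-44 8 [  3.1  -3.9 -41.3] [ -0.3  -8.6 -43.3] [  5.6  -0.4 -39.4]
-38 7 [  3.1  -4.7 -35.7] [ -1.7  -8.2 -37.6] [  7.5  -1.3 -33.2]
-32 10 [  4.2  -3.9 -29.5] [  0.1  -7.5 -31.4] [  8.3   0.7 -27. ]
```

{"method": "play_rows", "body": {"rows": [[[0,0,0],[-0.7,0.8,8],1.0],[[0,0,0],[-0.7,0.9,12],1.0],[[0,0,0],[0,0,12],1.0],[[0,0,0],[0,0,12],1.0],[[0,0,0],[0,0,8],1.0],[[0,0,0],[0,-3,0],1.0],[[0,0,0],[0,-3,0],1.0],[[0,0,0],[0,-3,0],1.0],[[0,0,0],[0,-2.5,0],1.0],[[0,0,0],[0,-1,0],1.0],[[0,0,0],[0,-0.5,0],1.0],[[0,0,0],[0,0,0],1.0]]}}

```text
t: 6.67
tcp_pos: [0.5889, 0.0774, 0.0989]
tool_rot: [0.805, 0.593, 0.0, 0.0]
force: [-0.1, -0.5, -1.3]
finger_gap: 0.29
gripper_force: 98.0
```

```bash
cat >> h.py <<'E'
def fix(msg=''):
    s=sense(); G=R.from_euler('z',-17.3,degrees=True); l=G.inv().apply(s['tcp_pos']-np.array([.5474,.0622,0]))*1000
    print(msg,round(s['t'],2),'fix mm',l.round(2),'F fix',G.inv().apply(s['force']).round(2),'T',G.inv().apply(s['ft_torque']).round(3))
E
python3 -c "
from h import *
fix(); go(.6,.075,.097,72.7)"
```

```text
6.67 fix mm [35.13 26.89 98.85] F fix [ 0.03 -0.47 -1.29] T [ 0.02  -0.033  0.006]
tcp [0.5889 0.0774 0.0989] turn [ 0.05 -0.01  0.02] shift(cur) [ 1.  11.3  1.9] shift(goal) [ 1.  11.3  1.9]
```

{"method": "play_rows", "body": {"rows": [[[0,0,0],[0,-0.8,0],1.0],[[0,0,0],[0,-0.7,0],1.0],[[0,0,0],[0,0,0],1.0]]}}

```text
t: 6.92
tcp_pos: [0.5873, 0.0777, 0.0984]
tool_rot: [0.805, 0.593, -0.0, -0.0]
force: [-0.2, -0.0, -0.8]
finger_gap: 0.29
gripper_force: 98.0
```

{"method": "play_rows", "body": {"rows": [[[0,0,0],[0,-0.4,0],1.0],[[0,0,0],[0,-0.4,0],1.0],[[0,0,0],[0,0,0],1.0]]}}

```text
t: 7.17
tcp_pos: [0.5865, 0.0779, 0.0983]
tool_rot: [0.805, 0.593, -0.0, -0.0]
force: [-0.6, -0.6, -1.5]
finger_gap: 0.291
gripper_force: 98.0
```

{"method": "play_rows", "body": {"rows": [[[0,0,0],[0,-0.4,0],1.0],[[0,0,0],[0,-0.4,0],1.0],[[0,0,0],[0,0,0],1.0]]}}

```text
t: 7.42
tcp_pos: [0.5857, 0.0782, 0.0983]
tool_rot: [0.805, 0.593, -0.0, -0.0]
force: [0.7, 1.2, -2.1]
finger_gap: 0.291
gripper_force: 98.0
```

{"method": "play_rows", "body": {"rows": [[[0,0,0],[0,-0.4,0],1.0],[[0,0,0],[0,-0.4,0],1.0],[[0,0,0],[0,0,0],1.0]]}}

```text
t: 7.67
tcp_pos: [0.585, 0.0784, 0.0983]
tool_rot: [0.805, 0.593, -0.0, -0.0]
force: [-0.1, 0.1, -0.9]
finger_gap: 0.291
gripper_force: 98.0
```

{"method": "play_rows", "body": {"rows": [[[0,0,0],[0,-0.4,0],1.0],[[0,0,0],[0,-0.3,0],1.0],[[0,0,0],[0,0,0],1.0]]}}

```text
t: 7.92
tcp_pos: [0.5843, 0.0786, 0.0983]
tool_rot: [0.805, 0.593, -0.0, -0.0]
force: [-0.1, -0.1, -2.2]
finger_gap: 0.288
gripper_force: 98.0
```

{"method": "play_rows", "body": {"rows": [[[0,0,0],[0,-0.4,0],1.0],[[0,0,0],[0,-0.3,0],1.0],[[0,0,0],[0,0,0],1.0]]}}

```text
t: 8.17
tcp_pos: [0.5838, 0.0788, 0.0983]
tool_rot: [0.805, 0.593, 0.0, 0.0]
force: [-0.3, -0.8, -1.2]
finger_gap: 0.292
gripper_force: 98.0
```

{"method": "play_rows", "body": {"rows": [[[0,0,0],[0,-0.4,0],1.0],[[0,0,0],[0,-0.3,0],1.0],[[0,0,0],[0,0,0],1.0]]}}

```text
t: 8.42
tcp_pos: [0.5836, 0.0789, 0.0984]
tool_rot: [0.805, 0.593, 0.0, 0.0]
force: [1.3, -0.3, -2.0]
finger_gap: 0.292
gripper_force: 98.0
```

```bash
python3 -c "
from h import *
fix()"
```

```text
8.42 fix mm [29.57 26.68 98.41] F fix [ 1.32  0.13 -1.97] T [-0.063 -0.33   0.063]
```

{"method": "play_rows", "body": {"rows": [[[0,0,0],[0,-0.2,0],1.0],[[0,0,0],[0,0,0],1.0],[[0,0,0],[0,0,0],1.0]]}}

```text
t: 8.67
tcp_pos: [0.5835, 0.0789, 0.0984]
tool_rot: [0.805, 0.593, 0.0, 0.0]
force: [2.5, -0.7, -2.4]
finger_gap: 0.291
gripper_force: 98.0
```

```bash
python3 -c "
from h import *
fix()"
```

```text
8.67 fix mm [29.48 26.69 98.38] F fix [ 2.61  0.05 -2.41] T [-0.092 -0.434  0.045]
```

{"method": "play_rows", "body": {"rows": [[[0,0,0],[0,-0.4,0],1.0],[[0,0,0],[0,0,0],1.0],[[0,0,0],[0,0,0],1.0],[[0,0,0],[0,0,0],1.0],[[0,0,0],[0,0,0],1.0],[[0,0,0],[0,0,0],1.0],[[0,0,0],[0,0,0],1.0]]}}

```text
t: 9.25
tcp_pos: [0.5833, 0.079, 0.0985]
tool_rot: [0.805, 0.593, 0.001, 0.001]
force: [4.4, -1.5, -3.0]
finger_gap: 0.29
gripper_force: 98.0
```

```bash
python3 -c "
from h import *
fix()"
```

```text
9.25 fix mm [29.31 26.73 98.45] F fix [ 4.7  -0.15 -3.  ] T [-0.033 -1.115  0.041]
```

{"method": "play_rows", "body": {"rows": [[[0,0,0],[0,3,0],1.0],[[0,0,0],[0,3,0],1.0],[[0,0,0],[-8,0,0],1.0],[[0,0,0],[-12,0,0],1.0],[[0,0,0],[-12,0,0],1.0],[[0,0,0],[-12,0,0],1.0],[[0,0,0],[-8,0,0],1.0],[[0,0,0],[-4,0,0],1.0],[[0,0,0],[0,-1.5,0],1.0],[[0,0,0],[0,-1.5,0],1.0],[[0,0,0],[0,0,0],1.0],[[0,0,0],[0,0,0],1.0]]}}

```text
t: 10.25
tcp_pos: [0.5686, 0.0253, 0.0983]
tool_rot: [0.805, 0.593, 0.0, -0.0]
force: [1.0, 0.8, -0.5]
finger_gap: 0.289
gripper_force: 98.5
```

```bash
python3 -c "
from h import *
fix()"
```

```text
10.25 fix mm [ 31.26 -28.91  98.32] F fix [ 0.74  1.04 -0.52] T [ 0.037 -0.075  0.   ]
```

{"method": "play_rows", "body": {"rows": [[[0,0,0],[0,-1,0],1.0],[[0,0,0],[0,-0.7,0],1.0],[[0,0,0],[0,0,0],1.0]]}}

```text
t: 10.5
tcp_pos: [0.5669, 0.0257, 0.0983]
tool_rot: [0.805, 0.593, -0.0, -0.0]
force: [-0.9, -0.7, -1.0]
finger_gap: 0.291
gripper_force: 98.5
```

{"method": "play_rows", "body": {"rows": [[[0,0,0],[0,-0.4,0],1.0],[[0,0,0],[0,-0.4,0],1.0],[[0,0,0],[0,0,0],1.0]]}}

```text
t: 10.75
tcp_pos: [0.5662, 0.0257, 0.0983]
tool_rot: [0.805, 0.593, -0.0, -0.0]
force: [-0.6, 0.1, -1.6]
finger_gap: 0.296
gripper_force: 98.5
```

```bash
python3 -c "
from h import *
fix()"
```

```text
10.75 fix mm [ 28.85 -29.28  98.32] F fix [-0.56 -0.06 -1.58] T [-0.002 -0.004  0.032]
```

{"method": "play_rows", "body": {"rows": [[[0,0,0],[0,-0.5,0],1.0],[[0,0,0],[0,-0.4,0],1.0],[[0,0,0],[0,0,0],1.0]]}}

```text
t: 11.0
tcp_pos: [0.5654, 0.0258, 0.0983]
tool_rot: [0.805, 0.593, -0.0, -0.0]
force: [0.9, 0.2, -0.3]
finger_gap: 0.291
gripper_force: 98.5
```

```bash
python3 -c "
from h import *
fix()"
```

```text
11.0 fix mm [ 27.96 -29.38  98.3 ] F fix [ 0.77  0.46 -0.27] T [0.008 0.038 0.015]
```

{"method": "play_rows", "body": {"rows": [[[0,0,0],[0,-0.4,0],1.0],[[0,0,0],[0,-0.4,0],1.0],[[0,0,0],[0,0,0],1.0]]}}

```text
t: 11.25
tcp_pos: [0.5646, 0.0261, 0.0983]
tool_rot: [0.805, 0.593, -0.0, -0.0]
force: [0.6, -0.0, -1.2]
finger_gap: 0.295
gripper_force: 98.5
```

```bash
python3 -c "
from h import *
fix()"
```

```text
11.25 fix mm [ 27.15 -29.38  98.31] F fix [ 0.62  0.18 -1.19] T [0.011 0.003 0.098]
```

{"method": "play_rows", "body": {"rows": [[[0,0,0],[0,-0.4,0],1.0],[[0,0,0],[0,-0.4,0],1.0],[[0,0,0],[0,0,0],1.0]]}}

```text
t: 11.5
tcp_pos: [0.5643, 0.0262, 0.0984]
tool_rot: [0.805, 0.593, 0.0, 0.0]
force: [1.1, 0.0, -2.0]
finger_gap: 0.289
gripper_force: 98.4
```

```bash
python3 -c "
from h import *
fix()"
```

```text
11.5 fix mm [ 26.87 -29.33  98.38] F fix [ 1.02  0.37 -1.95] T [-0.075 -0.196 -0.004]
```

{"method": "play_rows", "body": {"rows": [[[0,0,0],[0,-0.4,0],1.0],[[0,0,0],[0,-0.3,0],1.0],[[0,0,0],[0,0,0],1.0],[[0,0,0],[0,0,0],1.0],[[0,0,0],[0,0,0],1.0],[[0,0,0],[0,0,0],1.0],[[0,0,0],[0,0,0],1.0],[[0,0,0],[0,0,0],1.0]]}}

```text
t: 12.17
tcp_pos: [0.5641, 0.0263, 0.0984]
tool_rot: [0.805, 0.593, 0.001, 0.001]
force: [4.3, -2.0, -4.1]
finger_gap: 0.293
gripper_force: 98.3
```

```bash
python3 -c "
from h import *
fix()"
```

```text
12.17 fix mm [ 26.59 -29.3   98.45] F fix [ 4.68 -0.64 -4.12] T [-0.039 -0.886 -0.004]
```

{"method": "play_rows", "body": {"rows": [[[0,0,0],[0,5,0],1.0],[[0,0,0],[0,6,0],1.0],[[0,0,0],[10,0,0],1.0],[[0,0,0],[18,0,0],1.0],[[0,0,0],[20,0,0],1.0],[[0,0,0],[20,0,0],1.0],[[0,0,0],[18,0,0],1.0],[[0,0,0],[9,0,0],1.0],[[0,0,0],[0,-10,0],1.0],[[0,0,0],[0,-14,0],1.0],[[0,0,0],[0,-10,0],1.0],[[0,0,0],[0,-3,0],1.0]]}}

```text
t: 13.17
tcp_pos: [0.563, 0.1251, 0.0979]
tool_rot: [0.805, 0.593, -0.002, -0.001]
force: [0.0, -0.2, -1.7]
finger_gap: 0.292
gripper_force: 98.6
```

{"method": "play_rows", "body": {"rows": [[[0,0,0],[-4,0,0],1.0],[[0,0,0],[-4,0,0],1.0],[[0,0,0],[-3,0,0],1.0],[[0,0,0],[0,0,0],1.0],[[0,0,0],[0,0,0],1.0]]}}

```text
t: 13.58
tcp_pos: [0.564, 0.1137, 0.0984]
tool_rot: [0.806, 0.592, 0.0, 0.0]
force: [0.2, -0.3, -1.0]
finger_gap: 0.292
gripper_force: 98.6
```

```bash
python3 -c "
from h import *
fix(); go(.6,.075,.097,72.7)"
```

```text
13.58 fix mm [ 0.53 54.1  98.4 ] F fix [ 0.3  -0.21 -1.05] T [ 0.016 -0.076 -0.009]
tcp [0.564  0.1137 0.0984] turn [ 0.03 -0.01 -0.07] shift(cur) [-26.2  45.9   1.4] shift(goal) [-26.2  45.9   1.4]
```

{"method": "play_rows", "body": {"rows": [[[0,0,0],[-1,0,0],1.0],[[0,0,0],[-1,0,0],1.0],[[0,0,0],[0,0,0],1.0]]}}

```text
t: 13.83
tcp_pos: [0.5629, 0.1124, 0.0983]
tool_rot: [0.805, 0.593, -0.0, -0.0]
force: [0.3, 0.4, -0.8]
finger_gap: 0.287
gripper_force: 98.6
```

{"method": "play_rows", "body": {"rows": [[[0,0,0],[-0.4,0,0],1.0],[[0,0,0],[-0.4,0,0],1.0],[[0,0,0],[0,0,0],1.0]]}}

```text
t: 14.08
tcp_pos: [0.5626, 0.1118, 0.0983]
tool_rot: [0.805, 0.593, -0.0, -0.0]
force: [0.3, -0.3, -2.0]
finger_gap: 0.296
gripper_force: 98.6
```

```bash
python3 -c "
from h import *
fix()"
```

```text
14.08 fix mm [-0.27 51.88 98.3 ] F fix [ 0.36 -0.18 -1.98] T [ 0.02  -0.013 -0.044]
```

{"method": "play_rows", "body": {"rows": [[[0,0,0],[-0.4,0,0],1.0],[[0,0,0],[-0.4,0,0],1.0],[[0,0,0],[0,0,0],1.0]]}}

```text
t: 14.33
tcp_pos: [0.5623, 0.111, 0.0983]
tool_rot: [0.805, 0.593, 0.0, 0.0]
force: [0.3, 0.1, -0.9]
finger_gap: 0.293
gripper_force: 98.6
```

```bash
python3 -c "
from h import *
fix()"
```

```text
14.33 fix mm [-0.24 51.03 98.34] F fix [ 0.22  0.15 -0.89] T [ 0.06  -0.014  0.004]
```

{"method": "play_rows", "body": {"rows": [[[0,0,0],[-0.4,0,0],1.0],[[0,0,0],[-0.4,0,0],1.0],[[0,0,0],[0,0,0],1.0]]}}

```text
t: 14.58
tcp_pos: [0.5621, 0.1102, 0.0983]
tool_rot: [0.805, 0.593, -0.0, -0.0]
force: [0.5, 0.1, -0.4]
finger_gap: 0.296
gripper_force: 98.6
```

```bash
python3 -c "
from h import *
fix()"
```

```text
14.58 fix mm [-0.25 50.19 98.3 ] F fix [ 0.47  0.23 -0.44] T [-0.006 -0.01  -0.009]
```

{"method": "play_rows", "body": {"rows": [[[0,0,0],[-0.4,0,0],1.0],[[0,0,0],[-0.4,0,0],1.0],[[0,0,0],[0,0,0],1.0]]}}

```text
t: 14.83
tcp_pos: [0.5618, 0.1094, 0.0983]
tool_rot: [0.805, 0.593, -0.0, -0.0]
force: [-0.0, 0.1, -0.4]
finger_gap: 0.287
gripper_force: 98.6
```

```bash
python3 -c "
from h import *
fix()"
```

```text
14.83 fix mm [-0.25 49.37 98.29] F fix [-0.06  0.13 -0.44] T [-0.031 -0.034  0.051]
```

{"method": "play_rows", "body": {"rows": [[[0,0,0],[-0.4,0,0],1.0],[[0,0,0],[-0.4,0,0],1.0],[[0,0,0],[0,0,0],1.0]]}}

```text
t: 15.08
tcp_pos: [0.5616, 0.1086, 0.0983]
tool_rot: [0.805, 0.593, -0.0, -0.0]
force: [0.6, -0.0, -1.4]
finger_gap: 0.293
gripper_force: 98.6
```

```bash
python3 -c "
from h import *
fix()"
```

```text
15.08 fix mm [-0.23 48.58 98.31] F fix [ 0.55  0.12 -1.36] T [-0.008 -0.011  0.025]
```

{"method": "play_rows", "body": {"rows": [[[0,0,0],[-0.4,0,0],1.0],[[0,0,0],[-0.4,0,0],1.0],[[0,0,0],[0,0,0],1.0]]}}

```text
t: 15.33
tcp_pos: [0.5614, 0.1079, 0.0983]
tool_rot: [0.805, 0.593, -0.0, 0.0]
force: [0.1, 0.4, -1.8]
finger_gap: 0.292
gripper_force: 98.6
```

```bash
python3 -c "
from h import *
fix()"
```

```text
15.33 fix mm [-0.24 47.79 98.3 ] F fix [ 0.01  0.44 -1.82] T [-0.067 -0.036  0.007]
```

{"method": "play_rows", "body": {"rows": [[[0,0,0],[-0.4,0,0],1.0],[[0,0,0],[-0.4,0,0],1.0],[[0,0,0],[0,0,0],1.0]]}}

```text
t: 15.58
tcp_pos: [0.5612, 0.1071, 0.0983]
tool_rot: [0.805, 0.593, -0.0, -0.0]
force: [-0.4, 0.1, -2.0]
finger_gap: 0.292
gripper_force: 98.6
```

```bash
python3 -c "
from h import *
fix()"
```

```text
15.58 fix mm [-0.23 46.98 98.31] F fix [-0.44 -0.05 -1.97] T [-0.017  0.021 -0.019]
```

{"method": "play_rows", "body": {"rows": [[[0,0,0],[-0.4,0,0],1.0],[[0,0,0],[-0.4,0,0],1.0],[[0,0,0],[0,0,0],1.0]]}}

```text
t: 15.83
tcp_pos: [0.561, 0.1068, 0.0983]
tool_rot: [0.806, 0.593, 0.0, -0.0]
force: [0.4, 1.0, -0.8]
finger_gap: 0.291
gripper_force: 98.6
```

```bash
python3 -c "
from h import *
fix()"
```

```text
15.83 fix mm [-0.24 46.6  98.34] F fix [ 0.06  1.05 -0.77] T [ 0.363 -0.028  0.018]
```

Contact. Now I press a bit more and hold.

{"method": "play_rows", "body": {"rows": [[[0,0,0],[-0.3,0,0],1.0],[[0,0,0],[-0.2,0,0],1.0],[[0,0,0],[0,0,0],1.0],[[0,0,0],[0,0,0],1.0]]}}

```text
t: 16.17
tcp_pos: [0.561, 0.1065, 0.0984]
tool_rot: [0.806, 0.593, 0.0, -0.0]
force: [1.8, 3.5, -2.0]
finger_gap: 0.291
gripper_force: 98.7
```

```bash
python3 -c "
from h import *
fix()"
```

```text
16.17 fix mm [-0.21 46.32 98.35] F fix [ 0.66  3.87 -1.98] T [0.909 0.115 0.005]
```

{"method": "play_rows", "body": {"rows": [[[0,0,0],[0,0,0],1.0],[[0,0,0],[0,0,0],1.0],[[0,0,0],[0,0,0],1.0],[[0,0,0],[0,0,0],1.0],[[0,0,0],[0,0,0],1.0],[[0,0,0],[0,0,0],1.0]]}}

```text
t: 16.67
tcp_pos: [0.561, 0.1064, 0.0984]
tool_rot: [0.806, 0.593, 0.0, -0.0]
force: [0.3, 4.7, -1.7]
finger_gap: 0.29
gripper_force: 98.7
```

```bash
python3 - <<'E'
from h import *
fix()
phi=-0.0485  # lock yaw in fixture
ex=np.array([np.cos(phi),np.sin(phi)]); ey=np.array([-np.sin(phi),np.cos(phi)])
# contact tcp points (zero force), TCP frame of pin (offset cancels)
r=np.array([29.67,26.7]); yl=np.array([26.95,-29.3]); b=np.array([-.22,46.68])
phi2=np.arctan2(-(r-yl)[0],(r-yl)[1]); print('phi',phi2)
# lock centre c: ex.(r-c)=31, ey.(b-c)=48
cx=ex@((r+yl)/2)-31; cy=ey@b-48; c=cx*ex+cy*ey
bore=c+3*ex-10*ey; print('centre',c,'bore(tcp)',bore)
G=R.from_euler('z',-17.3,degrees=True); w=G.apply(np.r_[bore/1000,0])+np.array([.5474,.0622,0]); print(w)
E
```

```text
16.67 fix mm [-0.19 46.24 98.37] F fix [-1.09  4.59 -1.66] T [1.126 0.175 0.009]
phi -0.04853328624065323
centre [-2.72430925 -1.25495506] bore(tcp) [ -0.21264682 -11.38863908]
[0.54381028 0.05138981 0.        ]
```

{"method": "play_rows", "body": {"rows": [[[0,0,0],[3,0,0],1.0],[[0,0,0],[3,0,0],1.0],[[0,0,0],[0,0,-10],1.0],[[0,0,0],[0,0,-10],1.0],[[0,0,0],[0,0,-8],1.0],[[0,0,0],[-10,0,0],1.0],[[0,0,0],[-15,0,0],1.0],[[0,0,0],[-15,0,0],1.0],[[0,0,0],[-12,0,0],1.0],[[0,0,0],[-7.5,0,0],1.0],[[0,0,0],[-3,0,0],1.0],[[0,0,0],[0,0,0],1.0]]}}

```text
t: 17.67
tcp_pos: [0.5439, 0.0511, 0.1264]
tool_rot: [0.806, 0.592, 0.0, -0.0]
force: [-0.0, 0.2, -0.8]
finger_gap: 0.292
gripper_force: 98.7
```

```bash
python3 - <<'E'
from h import *
fix(); go(.54381,.05139,.118,72.7)
p,d=snapshot('scene'); cv2.imwrite('pics/s4.png',cv2.resize(p[140:240,250:390,::-1],None,fx=5,fy=5))
E
```

```text
17.67 fix mm [-7.000e-02 -1.162e+01  1.264e+02] F fix [-0.07  0.17 -0.81] T [-0.044  0.007 -0.001]
tcp [0.5439 0.0511 0.1264] turn [-0.   -0.   -0.08] shift(cur) [ 0.2 -0.1  8.4] shift(goal) [ 0.2 -0.1  8.4]
```

View pics/s4.png

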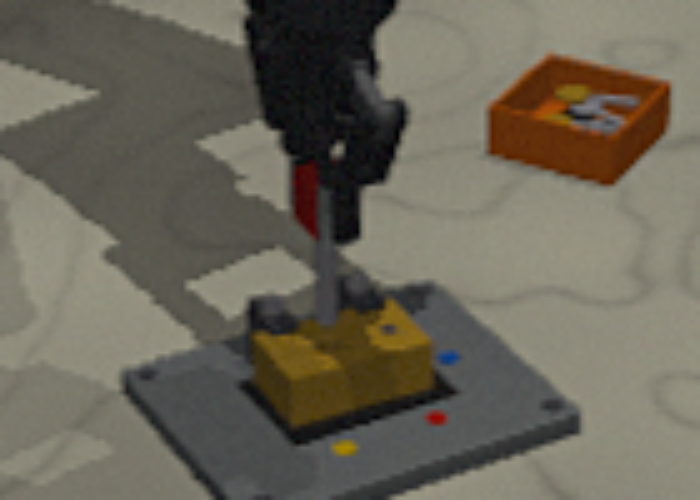

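The crop shows the pin's foot near (327,320), over the padlock top between the clamps, where the bore is. Next I lower it.

{"method": "play_rows", "body": {"rows": [[[0,0,0],[0.2,-0.1,4],1.0],[[0,0,0],[0,0,4],1.0],[[0,0,0],[0,0,3],1.0],[[0,0,0],[0,0,2],1.0],[[0,0,0],[0,0,0],1.0],[[0,0,0],[0,0,0],1.0]]}}

```text
t: 18.22
tcp_pos: [0.5438, 0.0525, 0.113]
tool_rot: [0.805, 0.593, -0.0, -0.0]
force: [-0.1, -0.1, -1.4]
finger_gap: 0.291
gripper_force: 98.7
```

{"method": "play_rows", "body": {"rows": [[[0,0,0],[0,0,0.5],1.0],[[0,0,0],[0,0,0.5],1.0],[[0,0,0],[0,0,0.5],1.0],[[0,0,0],[0,0,0],1.0]]}}

```text
t: 18.55
tcp_pos: [0.544, 0.0522, 0.1118]
tool_rot: [0.805, 0.593, 0.0, 0.0]
force: [0.0, 0.1, -1.6]
finger_gap: 0.29
gripper_force: 98.7
```

```bash
python3 -c "
from h import *
fix()"
```

```text
18.55 fix mm [ -0.31 -10.56 111.83] F fix [-0.03  0.1  -1.63] T [ 0.048 -0.034  0.043]
```

{"method": "play_rows", "body": {"rows": [[[0,0,0],[-0.8,0.1,0],1.0],[[0,0,0],[0,0,0],1.0],[[0,0,0],[0,0,0.5],1.0],[[0,0,0],[0,0,0.5],1.0],[[0,0,0],[0,0,0],1.0]]}}

```text
t: 18.97
tcp_pos: [0.5437, 0.0514, 0.1107]
tool_rot: [0.805, 0.593, -0.0, -0.0]
force: [-0.3, -1.0, -0.4]
finger_gap: 0.289
gripper_force: 98.7
```

```bash
python3 -c "
from h import *
fix()"
```

```text
18.97 fix mm [ -0.29 -11.39 110.73] F fix [ 0.02 -1.06 -0.42] T [0.018 0.011 0.021]
```

On target. I continue down in small steps.

{"method": "play_rows", "body": {"rows": [[[0,0,0],[0,0,0.5],1.0],[[0,0,0],[0,0,0.5],1.0],[[0,0,0],[0,0,0.5],1.0],[[0,0,0],[0,0,0],1.0]]}}

```text
t: 19.3
tcp_pos: [0.5437, 0.0515, 0.1092]
tool_rot: [0.805, 0.593, -0.0, -0.0]
force: [-0.2, -0.1, -1.0]
finger_gap: 0.292
gripper_force: 98.7
```

```bash
python3 -c "
from h import *
fix()"
```

```text
19.3 fix mm [ -0.32 -11.34 109.19] F fix [-0.19 -0.16 -1.05] T [ 0.056 -0.012 -0.021]
```

{"method": "play_rows", "body": {"rows": [[[0,0,0],[0,0,0.5],1.0],[[0,0,0],[0,0,0.5],1.0],[[0,0,0],[0,0,0.5],1.0],[[0,0,0],[0,0,0.5],1.0],[[0,0,0],[0,0,0],1.0]]}}

```text
t: 19.72
tcp_pos: [0.5437, 0.0514, 0.1072]
tool_rot: [0.805, 0.593, -0.0, -0.0]
force: [-1.0, -0.3, 0.0]
finger_gap: 0.294
gripper_force: 98.7
```

```bash
python3 -c "
from h import *
fix()"
```

```text
19.72 fix mm [ -0.29 -11.36 107.2 ] F fix [-0.83 -0.61  0.01] T [-0.031  0.013  0.032]
```

{"method": "play_rows", "body": {"rows": [[[0,0,0],[0,0,0.7],1.0],[[0,0,0],[0,0,0.7],1.0],[[0,0,0],[0,0,0.7],1.0],[[0,0,0],[0,0,0.7],1.0],[[0,0,0],[0,0,0],1.0]]}}

```text
t: 20.13
tcp_pos: [0.5437, 0.0514, 0.1043]
tool_rot: [0.805, 0.593, -0.0, -0.0]
force: [0.3, 0.4, -1.8]
finger_gap: 0.295
gripper_force: 98.7
```

```bash
python3 -c "
from h import *
fix()"
```

```text
20.13 fix mm [ -0.34 -11.37 104.33] F fix [ 0.2   0.48 -1.77] T [ 0.005 -0.007  0.073]
```

{"method": "play_rows", "body": {"rows": [[[0,0,0],[0,0,1],1.0],[[0,0,0],[0,0,1],1.0],[[0,0,0],[0,0,1],1.0],[[0,0,0],[0,0,1],1.0],[[0,0,0],[0,0,0],1.0]]}}

```text
t: 20.55
tcp_pos: [0.5437, 0.0515, 0.1003]
tool_rot: [0.805, 0.593, -0.0, -0.0]
force: [0.1, -0.8, -1.6]
finger_gap: 0.293
gripper_force: 98.7
```

{"method": "play_rows", "body": {"rows": [[[0,0,0],[0,0,1],1.0],[[0,0,0],[0,0,1],1.0],[[0,0,0],[0,0,1],1.0],[[0,0,0],[0,0,0],1.0],[[0,0,0],[0,0,0],1.0]]}}

```text
t: 20.97
tcp_pos: [0.5437, 0.0514, 0.0974]
tool_rot: [0.805, 0.593, -0.0, -0.0]
force: [0.6, -0.7, -1.1]
finger_gap: 0.291
gripper_force: 98.7
```

```bash
python3 -c "
from h import *
fix()"
```

```text
20.97 fix mm [ -0.29 -11.35  97.43] F fix [ 0.83 -0.51 -1.14] T [-0.064 -0.016 -0.001]
```

{"method": "play_rows", "body": {"rows": [[[0,0,0],[0,0,1],1.0],[[0,0,0],[0,0,1],1.0],[[0,0,0],[0,0,1],1.0],[[0,0,0],[0,0,0.5],1.0],[[0,0,0],[0,0,0],1.0]]}}

```text
t: 21.38
tcp_pos: [0.5437, 0.0514, 0.0938]
tool_rot: [0.805, 0.593, -0.0, -0.0]
force: [0.4, -0.5, -0.9]
finger_gap: 0.296
gripper_force: 98.7
```

{"method": "play_rows", "body": {"rows": [[[0,0,0],[0,0,0.5],1.0],[[0,0,0],[0,0,0.4],1.0],[[0,0,0],[0,0,0],1.0]]}}

```text
t: 21.63
tcp_pos: [0.5438, 0.0514, 0.093]
tool_rot: [0.805, 0.593, -0.0, -0.0]
force: [-0.5, -0.5, -1.6]
finger_gap: 0.288
gripper_force: 98.7
```

```bash
python3 -c "
from h import *
fix()"
```

```text
21.63 fix mm [ -0.27 -11.35  93.03] F fix [-0.31 -0.59 -1.55] T [ 0.015 -0.014  0.016]
```

{"method": "play_rows", "body": {"rows": [[[0,0,0],[0,0,0.4],1.0],[[0,0,0],[0,0,0.4],1.0],[[0,0,0],[0,0,0],1.0]]}}

```text
t: 21.88
tcp_pos: [0.5438, 0.0515, 0.0923]
tool_rot: [0.805, 0.593, -0.0, -0.0]
force: [-0.4, 0.4, -1.2]
finger_gap: 0.291
gripper_force: 98.7
```

{"method": "play_rows", "body": {"rows": [[[0,0,0],[0,0,0.4],1.0],[[0,0,0],[0,0,0.2],1.0],[[0,0,0],[0,0,0],1.0]]}}

```text
t: 22.13
tcp_pos: [0.5438, 0.0514, 0.0917]
tool_rot: [0.805, 0.593, -0.0, -0.0]
force: [-0.1, 0.8, -1.1]
finger_gap: 0.288
gripper_force: 98.7
```

{"method": "play_rows", "body": {"rows": [[[0,0,0],[0,0,0.4],1.0],[[0,0,0],[0,0,0.2],1.0],[[0,0,0],[0,0,0],1.0]]}}

```text
t: 22.38
tcp_pos: [0.5439, 0.0515, 0.0914]
tool_rot: [0.805, 0.593, 0.0, 0.0]
force: [-0.9, 0.7, 1.5]
finger_gap: 0.29
gripper_force: 99.1
```

{"method": "play_rows", "body": {"rows": [[[0,0,0],[0,0,0],1.0],[[0,0,0],[0,0,0],1.0],[[0,0,0],[0,0,0],0.66],[[0,0,0],[0,0,0],0.6],[[0,0,0],[0,0,0],0.5],[[0,0,0],[0,0,0],0.4],[[0,0,0],[0,0,0],0.3],[[0,0,0],[0,0,0],0.3],[[0,0,0],[0,0,0],0.3]], "grip_force": 20}}

```text
t: 23.13
tcp_pos: [0.5438, 0.0514, 0.091]
tool_rot: [0.805, 0.593, -0.0, -0.0]
force: [-0.0, 0.4, 0.1]
finger_gap: 0.702
gripper_force: 0.0
```

{"method": "play_rows", "body": {"rows": [[[0,0,0],[0,0,-5],0.3],[[0,0,0],[0,0,-15],0.3],[[0,0,0],[0,0,-25],0.3],[[0,0,0],[0,0,-30],0.3],[[0,0,0],[0,0,-30],0.3],[[0,0,0],[0,0,-20],0.3],[[0,0,0],[0,0,-5],0.3],[[0,0,0],[0,0,0],0.3],[[0,0,0],[0,0,0],0.3],[[0,0,0],[0,0,0],0.3]]}}

```text
t: 23.97
tcp_pos: [0.5426, 0.0515, 0.2196]
tool_rot: [0.805, 0.593, -0.001, -0.001]
force: [-0.4, -0.1, -0.4]
finger_gap: 0.698
gripper_force: 0.0
```

```bash
python3 - <<'E'
from h import *
fix()
p,d=snapshot('scene'); W=world('scene',d); h=cv2.cvtColor(p,cv2.COLOR_RGB2HSV)
cv2.imwrite('pics/s5.png',cv2.resize(p[110:250,250:390,::-1],None,fx=4,fy=4))
v,u=np.mgrid[:400,:640]; m=((h[...,0]<8)|(h[...,0]>172))&(h[...,1]>120)&(W[...,2]>.06)&(abs(u-318)<50)&(abs(v-190)<50)
q=W[m]; print(len(q),q.mean(0),np.percentile(q[:,2],[1,5,50,95,99]))
E
```

```text
23.97 fix mm [ -1.41 -11.61 219.59] F fix [-0.34 -0.18 -0.44] T [-0.018 -0.001  0.036]
162 [0.55868737 0.03524002 0.11553344] [0.08646141 0.08973265 0.10861281 0.11988038 0.43180322]
```

View pics/s5.png

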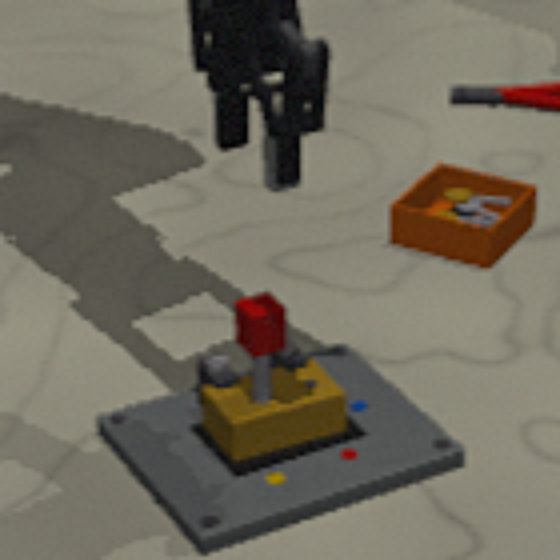

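The crop shows the pin upright in the bore, with its head at (261,325) and the jaws clear above. The measured head runs from about 87 to 119 mm, which matches the pin being fully home. I hand in the job.

```bash
python3 -c "
from station import *
print(sign_off())"
```

```text
the job is handed in; nothing more can be done
None
```

The pin touched off at the red, yellow and blue marks at 4.6–4.7 N each, and now stands upright, fully home and released in the bore; I handed the job in at about 24 s and got no verdict back.

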